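Consolidate the jam jars and stack the emptied tray

ROBOT

A 6-joint arm with a two-finger parallel gripper is mounted at the origin on the work surface. World frame = base frame: x ahead of the robot, y to its left, z up, the work surface at z = 0. Lengths are in m, angles in rad, forces in N, time in s.
With the tool pointing down it reaches from about 0.375 to 0.925 m from the base axis. Payload 5.7 kg.
Tool frame: the origin (TCP) lies between the finger pads; the fingertips stand 11 mm ahead of it and the grasp point (between the pads) lies 8 mm behind it; z points along the fingers, y is the direction in which the jaws open and shut (so a half turn about z gives the same grasp; the last joint's range is limited). The gripper opens to 85 mm and grips with 20 to 120 N. Pads are 22 mm wide; open, the fingers measure 114 mm over their backs; the gripper's body (76 mm by 85 mm) begins 54 mm behind the grasp point. The pads swing forward as they close: fully open they stand 13 mm farther back than shut.
Start: joints at [-1.389, 0.359, 1.51, -0, 1.272, -0.115], TCP at [0.175, -0.574, 0.242] pointing down, gripper open.
Joint ranges: [-2.97, 2.97], [-1.01, 2.36], [0.21, 2.38], [-0.96, 4.11], [0.2, 2.71], [-2.98, 2.98]. Speed limits (rad/s): [2.39, 2.39, 3.14, 3.14, 3.14, 3.14].

INTERFACE

Orientations are given as [roll, pitch, yaw] about the fixed x, y, z axes, in that order (R = Rz(yaw) Ry(pitch) Rx(roll)).
In Python, from station import status, capture, calibration, ctrl gives the robot as it stands.
- The arm moves only by the tool play_rows, never from a script. Its argument "deltas" is a list of rows, each a list of 5 numbers: the shift along the tool's x, y, z in cm, then the turn about the tool's z in rad, then the closure in counts, from 0 (fully open) to 255 (shut). In form: [[x, y, z, roll, fingers], ...]. A call has 1 to 10 rows; each row is the pose to reach, as a shift and turn from the pose commanded when the call began, along the tool's axes at that moment; what a row does not reach only later rows make up. A row lasts 1/8 s, in which the tool goes at most 62.5 mm and 10.7 degrees, less where a joint would pass 70% of its speed; a pose out of reach is approached as far as the arm can. A call with a gripper value outside its range is refused whole. The fingers move at their own pace and stop on an object; the grip force is fixed at half the most. Time passes only in rows, so rows that repeat a pose let the fingers close. It gives the time, the measured TCP pose, the force and the opening at its end, in the units of the state.
- status.observe(): the state, without advancing time (a new reading comes with each control period).
- capture(name): name is "scene" or "top" or "wrist"; returns the picture (384x512x3 uint8, red, green, blue); there is no depth.
- calibration(name): a dict with "fx", "fy", "cx", "cy" (pixels), "dist_coeffs" ([k1, k2, p1, p2, k3] as OpenCV has them; the pictures are not rectified), "R" (3x3) and "t" (3): a world point X has camera coordinates R X + t. Camera axes: x right, y down, z forward; pixel columns grow to the right and rows downward; lengths in m; the calibration is good to about 2 mm. A picture is of the moment at which its call begins: read the wrist's pose just before it. calibration takes no time and is no camera call; for the wrist camera it gives the pose at the moment of the call.
- ctrl.job_done(): hands the job in, once; it reports no verdict.
The state is a dict: "time_s": time; "q": joint angles; "dq": joint speeds; "tau": joint torques, N m; "tcp_pos": TCP position; "eef_rot": TCP orientation; "wrist_force": force on the tool from outside, world axes, zero at the start; "ft_torque": the same for the moment, N m; "finger_gap": finger opening in m.
Only numpy, scipy, OpenCV 4.12 (cv2) and the standard library are available. Lean on these libraries where they do the work, as an engineer would, in place of code of your own. Each camera call takes 0.05 s, during which the arm holds its last target. There are 200 camera calls.

TASK

Fill the blue tray with all four jam jars, one upright in each pocket: first stand the toppled jar up on the bench and let go of it, and take it again to put it in the tray. When the blue tray is full, stack the emptied metal tray squarely on the other empty metal tray, corner posts under corners and grip bar over grip bar. Set the jars and the tray down rather than dropping them, do not knock over a standing jar, and leave the bowl, the canister and the spatula where they are.

Things in the scene. Friction and masses are not known exactly. Their poses are not given: they have to be found in the camera images.
- blue_tray: Blue plastic tray with two jars at the start. All three trays are alike: 160 (x) x 156 mm (y), 0.35 kg; origin at the centre of the underside. Four pockets 68 x 64 mm centred at x = +-42, y = +-42 mm; pocket floor 6 mm, ridges and rim 12 mm above the underside; 14 mm square posts 36 mm high in the corners; in the middle a grip bar 10 (y) x 50 mm (x), top at 34 mm.
- metal_tray: Aluminium tray with one jar at the start, to be emptied and stacked. All three trays are alike: 160 (x) x 156 mm (y), 0.35 kg; origin at the centre of the underside. Pockets, posts and grip bar as on the blue tray: the bar, over the centre, is 10 mm thick (y), 50 mm long (x), from 12 to 34 mm above the underside; lift the tray by it. A half turn leaves the tray the same.
- stack_tray: Aluminium tray, empty from the start, on which the other is stacked. All three trays are alike: 160 (x) x 156 mm (y), 0.35 kg; origin at the centre of the underside. Pockets, posts and grip bar as on the blue tray; a tray stacked on it rests on its four corner posts, 36 mm above its underside.
- jar_a_c (a point): square glass jar of red jam, 44 x 44 mm body 46 mm high, round white lid 39 mm across on top (56 mm high in all), about 0.11 kg. Point at the jar's centre, half-way up on its axis (28 mm from its underside); z runs from base to lid, x and y square to the flat sides. Stands in the blue tray at the start.
- jar_b_c (a point): square glass jar of red jam, 44 x 44 mm body 46 mm high, round white lid 39 mm across on top (56 mm high in all), about 0.11 kg. Point at the jar's centre, half-way up on its axis (28 mm from its underside); z runs from base to lid, x and y square to the flat sides. Stands in the blue tray at the start.
- jar_c_c (a point): square glass jar of red jam, 44 x 44 mm body 46 mm high, round white lid 39 mm across on top (56 mm high in all), about 0.11 kg. Point at the jar's centre, half-way up on its axis (28 mm from its underside); z runs from base to lid, x and y square to the flat sides. Stands in the metal tray at the start.
- fallen_jar_c (a point): square glass jar of red jam, 44 x 44 mm body 46 mm high, round white lid 39 mm across on top (56 mm high in all), about 0.11 kg. Point at the jar's centre, half-way up on its axis (28 mm from its underside); z runs from base to lid, x and y square to the flat sides. Lies on one flat side on the bench in front of the robot at the start, its lid roughly towards +y (left).
- bowl: Bystander: steel bowl, 110 mm across, 50 mm high; origin at the centre of its underside.
- canister: Bystander: aluminium can, 68 mm across, 110 mm high; origin at the centre of its underside.
- spatula: Bystander: spatula lying flat on the bench beyond the trays; origin on its underside.
Not all that is in view belongs to the job. Leave any black look-alike of the part that bears jar_b_c alone.

How it is judged:
On the way, in this order (a step that is already met when the one before it is completed fails the run):
1. the toppled jar stands upright on the bench, let go (angle between fallen_jar_c's own z axis and vertical below 0.08 rad and height (world z) of fallen_jar_c between 0.025 and 0.031 m and contact force between the fingers and fallen_jar below 0.1 N and linear speed of fallen_jar below 0.02 m/s), for 0.2 s.
2. all four jars stand in the blue tray's pockets, let go (x of jar_a_c in the frame of blue_tray between -0.072 and 0.072 m and y of jar_a_c in the frame of blue_tray between -0.07 and 0.07 m and z of jar_a_c in the frame of blue_tray between 0.03 and 0.0375 m and angle between each of jar_a_c, jar_b_c, jar_c_c, fallen_jar_c's own z axis and vertical below 0.1 rad and x of jar_b_c in the frame of blue_tray between -0.072 and 0.072 m and y of jar_b_c in the frame of blue_tray between -0.07 and 0.07 m and z of jar_b_c in the frame of blue_tray between 0.03 and 0.0375 m and x of jar_c_c in the frame of blue_tray between -0.072 and 0.072 m and y of jar_c_c in the frame of blue_tray between -0.07 and 0.07 m and z of jar_c_c in the frame of blue_tray between 0.03 and 0.0375 m and x of fallen_jar_c in the frame of blue_tray between -0.072 and 0.072 m and y of fallen_jar_c in the frame of blue_tray between -0.07 and 0.07 m and z of fallen_jar_c in the frame of blue_tray between 0.03 and 0.0375 m and contact force between the fingers and jar_a below 0.5 N and contact force between the fingers and jar_b below 0.5 N and contact force between the fingers and jar_c below 0.5 N and contact force between the fingers and fallen_jar below 0.5 N), for 0.2 s.
At the end, for the whole second after the job is handed in: All four jars upright (0.1 rad) on the floors of the blue tray's pockets; the emptied metal tray on the posts of the other metal tray, which lies flat: centres within 12 mm, 33 to 39 mm above it, turned by under 0.1 rad (or a half turn), level within 0.06 rad; all let go and at rest (x of jar_a_c in the frame of blue_tray between -0.072 and 0.072 m and y of jar_a_c in the frame of blue_tray between -0.07 and 0.07 m and z of jar_a_c in the frame of blue_tray between 0.03 and 0.0375 m and angle between each of jar_a_c, jar_b_c, jar_c_c, fallen_jar_c's own z axis and vertical below 0.1 rad and x of jar_b_c in the frame of blue_tray between -0.072 and 0.072 m and y of jar_b_c in the frame of blue_tray between -0.07 and 0.07 m and z of jar_b_c in the frame of blue_tray between 0.03 and 0.0375 m and x of jar_c_c in the frame of blue_tray between -0.072 and 0.072 m and y of jar_c_c in the frame of blue_tray between -0.07 and 0.07 m and z of jar_c_c in the frame of blue_tray between 0.03 and 0.0375 m and x of fallen_jar_c in the frame of blue_tray between -0.072 and 0.072 m and y of fallen_jar_c in the frame of blue_tray between -0.07 and 0.07 m and z of fallen_jar_c in the frame of blue_tray between 0.03 and 0.0375 m and horizontal distance between metal_tray and stack_tray below 0.012 m and z of metal_tray in the frame of stack_tray between 0.033 and 0.039 m and angle between the x axis of metal_tray and the x axis of stack_tray, either way round below 0.1 rad and angle between metal_tray's own z axis and vertical below 0.06 rad and height (world z) of stack_tray below 0.006 m and angle between stack_tray's own z axis and vertical below 0.05 rad and linear speed of each of metal_tray, jar_a, jar_b, jar_c, fallen_jar below 0.02 m/s); the robot touches nothing.
It fails at once if a jar is dropped from more than about 35 mm ((height (world z) of jar_a_c above 0.07 m and contact force between anything else and jar_a below 0.02 N) or (height (world z) of jar_b_c above 0.07 m and contact force between anything else and jar_b below 0.02 N) or (height (world z) of jar_c_c above 0.07 m and contact force between anything else and jar_c below 0.02 N) or (height (world z) of fallen_jar_c above 0.07 m and contact force between anything else and fallen_jar below 0.02 N)).
It fails at once if the metal tray is dropped from more than about 30 mm above the stack (height (world z) of metal_tray above 0.066 m and contact force between anything else and metal_tray below 0.02 N).
It fails at once if a standing jar is knocked over (angle between any of jar_a_c, jar_b_c, jar_c_c's own z axis and vertical above 0.8 rad).
It fails at once if the bowl, canister or spatula is moved by more than 30 mm (distance of any of bowl, canister, spatula from where it was at the start of the episode above 0.03 m).
It also fails if it takes over 72 s, if anything falls off the work surface, if the arm or the gripper's body presses on something with over 40 N, if the wrist force passes 120 N, or if a joint passes its speed limit or range.

## Working session

There is one attempt and no reset: what is moved stays moved. The work goes in short steps, Python scripts to look and compute and a tool call to move; the robot and the scene stay as the last step left them, time stands still between calls to the robot, and variables do not carry over. Pictures are saved under pics/ and viewed, about 8 in all and at most 12, crops included, and the job is handed in when it is done.

Besides the shell and the picture viewer there is one more tool, called after "Emit:" by a JSON object that holds its "api" and its "payload". play_rows: Moves the arm, as the interface text tells. Its arguments: {"type":"object","properties":{"deltas":{"type":"array"}},"required":["deltas"]}

```bash
mkdir -p pics; ls; python3 - <<'E'
from station import status, capture, calibration, ctrl
import cv2,numpy as np
s=status.observe();print({k:np.round(v,4).tolist() for k,v in s.items()})
for n in ["scene","top"]:
    im=capture(n);cv2.imwrite(f"pics/{n}0.png",im[:,:,::-1]);c=calibration(n);print(n,{k:np.round(v,4).tolist() for k,v in c.items()})
E
```

```text
pics
{'time_s': 0.0, 'q': [-1.3891, 0.3596, 1.5114, -0.0, 1.2725, -0.1151], 'dq': [-0.0004, 0.0012, -0.0009, -0.0004, 0.0003, -0.0003], 'tau': [-0.0028, -52.7628, -27.8622, -0.0004, 0.0133, -0.0], 'tcp_pos': [0.1754, -0.5731, 0.2414], 'eef_rot': [-3.1397, -0.0002, 0.2969], 'wrist_force': [-0.5667, -0.6367, -0.7083], 'ft_torque': [0.0465, -0.0508, 0.0061], 'finger_gap': 0.0855}
scene {'fx': 363.0101, 'fy': 363.0101, 'cx': 256.2814, 'cy': 189.3151, 'dist_coeffs': [-0.0008, 0.0, 0.0, 0.0, 0.0], 'R': [[0.1091, 0.994, -0.0078], [0.6867, -0.081, -0.7224], [-0.7187, 0.0735, -0.6914]], 't': [-0.0511, -0.3344, 1.3259]}
top {'fx': 462.7602, 'fy': 462.7602, 'cx': 257.2618, 'cy': 192.0854, 'dist_coeffs': [-0.0888, 0.0, 0.0, 0.0, 0.0], 'R': [[-0.0258, -0.9997, -0.0012], [-0.9946, 0.0257, -0.1004], [0.1004, -0.0014, -0.995]], 't': [-0.011, 0.5384, 1.2157]}
```

View pics/top0.png

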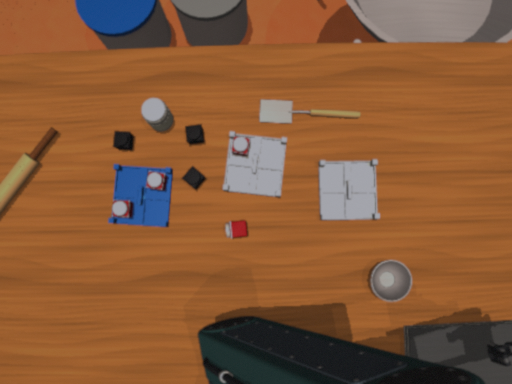

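View pics/scene0.png

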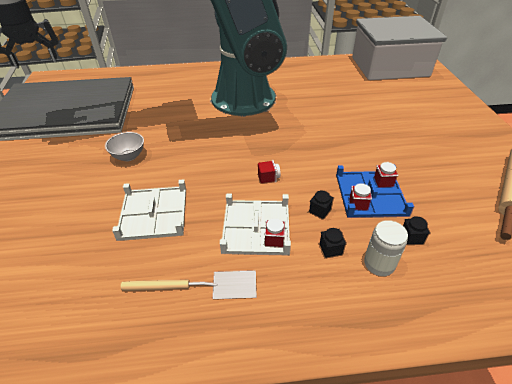

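Top view (up = +x, left = +y): blue tray (142,196) holds two jars at (155,181) and (121,209). The metal tray with one jar is at (255,165), the empty stack tray at (349,190) and the toppled jar at (236,229), lid to the left. Black look-alike jars at (123,140), (194,133) and (194,177) are to be left alone.

```bash
cat > h.py <<'E'
from station import status, capture, calibration, ctrl
import cv2,numpy as np
def K(c): return np.array([[c['fx'],0,c['cx']],[0,c['fy'],c['cy']],[0,0,1.]])
def ray(c,px,z):
    p=cv2.undistortPoints(np.array(px,float).reshape(-1,1,2),K(c),np.array(c['dist_coeffs'],float)).reshape(-1,2)
    R=np.array(c['R']);t=np.array(c['t']);C=-R.T@t
    d=np.c_[p,np.ones(len(p))]@R
    return (C+d*((z-C[2])/d[:,2])[:,None])[:,:2]
def proj(c,X):
    return cv2.projectPoints(np.array(X,float).reshape(-1,1,3),cv2.Rodrigues(np.array(c['R']))[0],np.array(c['t'],float),K(c),np.array(c['dist_coeffs'],float))[0].reshape(-1,2)
def save(im,n,box=None,k=1):
    if box: im=im[box[1]:box[3],box[0]:box[2]]
    cv2.imwrite(f'pics/{n}.png',cv2.resize(im,None,fx=k,fy=k,interpolation=cv2.INTER_CUBIC)[:,:,::-1])
def tool(target,yaw=None):
    "shift in tool cm from the present pose to the TCP target"
    s=status.observe();p=np.array(s['tcp_pos']);y=s['eef_rot'][2];d=np.array(target)-p
    c,n=np.cos(y),np.sin(y)
    r=[c*d[0]+n*d[1],n*d[0]-c*d[1],-d[2]]
    print('tool cm',np.round(np.array(r)*100,2),'roll',None if yaw is None else round(-(yaw-y),3),'t',s['time_s'],'gap',s['finger_gap'],'yaw',round(y,4),'p',np.round(p,4),'F',np.round(s['wrist_force'],1))
E
python3 - <<'E'
from h import *
im=cv2.cvtColor(cv2.imread('pics/top0.png'),cv2.COLOR_BGR2RGB);c=calibration('top')
hsv=cv2.cvtColor(im,cv2.COLOR_RGB2HSV);H,S,V=cv2.split(hsv)
def blobs(m,lo,nm,box=(60,90,430,250)):
    m=m.astype(np.uint8);q=np.zeros_like(m);q[box[1]:box[3],box[0]:box[2]]=m[box[1]:box[3],box[0]:box[2]]
    n,l,st,ce=cv2.connectedComponentsWithStats(q)
    for i in range(1,n):
        if st[i,4]>=lo:
            pts=np.argwhere(l==i)[:,::-1].astype(np.float32)
            w=ray(c,pts,0.012).astype(np.float32)
            r=cv2.minAreaRect(w);
            print(nm,st[i],ce[i].round(1),'rect@12mm',np.round(r[0],4),np.round(r[1],3),round(r[2],1),'mean',w.mean(0).round(4))
blobs((S>150)&(H>100)&(H<130),200,'blue')
blobs((S<60)&(V>120),30,'white')
blobs(((H<6)|(H>172))&(S>170)&(V>60),20,'red')
a=im[100:250,95:260];b=im[100:250,215:390]
save(im,'topcrop',(100,100,390,250),2.7)
E
```

```text
blue [ 110  165   62   61 2346] [142.2 196.3] rect@12mm [0.5396 0.2941] [0.159 0.157] 84.6 mean [0.5363 0.2897]
white [142  98  24  23 440] [153. 109.] rect@12mm [0.78   0.2588] [0.065 0.063] 88.1 mean [0.7801 0.2601]
white [260 100  50  23 738] [276.8 111. ] rect@12mm [ 0.7637 -0.1063] [0.136 0.063] 88.6 mean [ 0.764  -0.0849]
white [ 223  131   64   65 3164] [255.3 165.3] rect@12mm [ 0.6182 -0.0193] [0.158 0.166] 81.9 mean [ 0.6135 -0.0214]
white [ 319  159   61   61 3305] [347.5 189.8] rect@12mm [ 0.5415 -0.2743] [0.163 0.164] 89.2 mean [ 0.5393 -0.2714]
white [147 172  15  15 177] [153.9 179.1] rect@12mm [0.5828 0.257 ] [0.039 0.039] 88.5 mean [0.5825 0.2571]
white [112 200  15  16 180] [119.  207.9] rect@12mm [0.5061 0.3535] [0.04 0.04] 58.5 mean [0.5058 0.354 ]
white [225 222   7  16  71] [228.4 229.6] rect@12mm [0.4395 0.0567] [0.041 0.015] 4.5 mean [0.4397 0.0555]
red [232 221  15  16 218] [239.1 228.5] rect@12mm [0.442  0.0269] [0.038 0.04 ] 88.6 mean [0.442  0.0267]
```

View pics/topcrop.png

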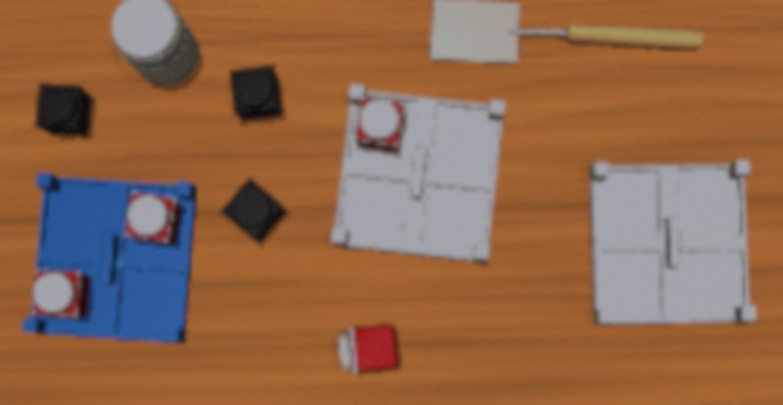

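The crop confirms the layout: two blue pockets are free, back-left (far, +y) and front-right. The red jar at crop (375,348) lies with its lid towards +y. The three black jars are distractors.

```bash
python3 - <<'E'
from h import *
im=cv2.cvtColor(cv2.imread('pics/top0.png'),cv2.COLOR_BGR2RGB);c=calibration('top')
for n,u in dict(blue=[(45,181),(186,190),(180,336),(30,326)],metal=[(358,93),(498,107),(481,255),(340,237)],stack=[(600,169),(742,167),(749,314),(598,318)]).items():
    w=ray(c,(np.array(u)+.5)/2.7-.5+100,.036); m=w.mean(0)
    # TL=+x+y TR=+x-y BR=-x-y BL=-x+y
    ax=(w[0]+w[1]-w[2]-w[3]); ay=(w[0]+w[3]-w[1]-w[2])
    print(n,m.round(4),'yaw x',np.arctan2(ax[1],ax[0]).round(3),'yaw y',np.arctan2(-ay[0],ay[1]).round(3),'d',np.linalg.norm(ax)/2,np.linalg.norm(ay)/2)
print('lids',ray(c,[(153.9,179.1),(119,207.9)],.062), 'metal jar lid',ray(c,[((380+.5)/2.7+99.5,(119+.5)/2.7+99.5)],.062))
hsv=cv2.cvtColor(im,cv2.COLOR_RGB2HSV);H,S,V=cv2.split(hsv)
m=((H<6)|(H>172))&(S>150)&(V>100);m[:215]=0;m[245:]=0;m[:,:215]=0;m[:,260:]=0
p=np.argwhere(m)[:,::-1].astype(np.float32);w=ray(c,p,.044).astype(np.float32);r=cv2.minAreaRect(w);print('fallen body@44',w.mean(0),r)
print('lid@22..',ray(c,[(228.4,229.6)],.03))
tool([0.43,0.05,0.25],np.pi/2)
E
```

```text
blue [0.5368 0.2886] yaw x -0.074 yaw y -0.09 d 0.1453488127666191 0.14679962399797028
metal [ 0.6141 -0.0207] yaw x -0.143 yaw y -0.141 d 0.14796948054241488 0.14067981979371683
stack [ 0.5386 -0.27  ] yaw x -0.029 yaw y -0.005 d 0.1476492566003399 0.14638248664896333
lids [[0.57572027 0.24600829]
 [0.50207773 0.33878427]] metal jar lid [[0.66373948 0.01628745]]
fallen body@44 [0.441163   0.02564143] ((0.44140374660491943, 0.025346826761960983), (0.04118622466921806, 0.03746085986495018), 4.8869309425354)
lid@22.. [[0.43931602 0.05444197]]
tool cm [ 42.58 -52.14  -0.85] roll -1.274 t 0.1 gap 0.08562486145492407 yaw 0.2968 p [ 0.1754 -0.5732  0.2415] F [-0.1 -0.3 -0. ]
```

Emit:
{"api": "play_rows", "payload": {"deltas": [[5,-4,0,-0.15,0],[10,-8,0,-0.3,0],[15,-12,0,-0.45,0],[20,-16,0,-0.6,0],[25,-20,0,-0.75,0],[30,-25,0,-0.9,0],[33,-31,0,-1.05,0],[36.5,-37,0,-1.2,0],[39,-43,0,-1.3,0],[41,-48,0,-1.35,0]]}}

```text
time_s: 1.35
tcp_pos: [0.4251, -0.0131, 0.2423]
eef_rot: [3.141, -0.0, 1.649]
wrist_force: [1.3, 0.4, 0.5]
finger_gap: 0.0853
```

```bash
python3 - <<'E'
from h import *
tool([0.43,0.05,0.25],1.65)
im=capture('wrist');c=calibration('wrist');save(im,'w1')
print(proj(c,[[.44,.04,.022],[.54,.29,0],[.614,-.02,.0]]))
hsv=cv2.cvtColor(im,cv2.COLOR_RGB2HSV);H,S,V=cv2.split(hsv)
m=(((H<6)|(H>172))&(S>150)&(V>80)).astype(np.uint8)
n,l,st,ce=cv2.connectedComponentsWithStats(m)
for i in range(1,n):
    if st[i,4]>80:
        w=ray(c,np.argwhere(l==i)[:,::-1].astype(np.float32),.044).astype(np.float32);print(st[i],ce[i],cv2.minAreaRect(w))
tool([0.44,0.054,0.12],1.65)
E
```

```text
tool cm [ 6.25  0.98 -0.77] roll -0.001 t 1.35 gap 0.08531419951266173 yaw 1.6487 p [ 0.4251 -0.0131  0.2423] F [1.3 0.4 0.5]
[[ 273.11871236  131.93235927]
 [ 389.41592386 -101.29455013]
 [ 398.56724887  188.03509578]]
[ 256  119   39   36 1330] [274.83233083 136.1556391 ] ((0.441021203994751, 0.03623009845614433), (0.04183030501008034, 0.03847422078251839), 4.767147064208984)
[450 140  30  38 221] [460.69683258 157.68778281] ((0.6582124829292297, 0.02961549162864685), (0.04095825180411339, 0.018245160579681396), 78.29763793945312)
tool cm [ 5.82  2.05 12.21] roll 0.004 t 1.4 gap 0.0849602370763006 yaw 1.654 p [ 0.4245 -0.0057  0.2421] F [-0.9  4.8  0.5]
```

View pics/w1.png

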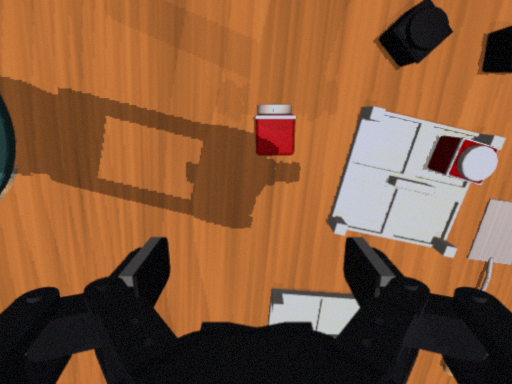

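The jar axis lies along the tool x axis at this yaw (body centre px (275,136), lid above it). I took the picture while the arm was still drifting, so I will settle first and measure again.

Emit:
{"api": "play_rows", "payload": {"deltas": [[2,1,4,0,0],[3,2,8,0,0],[3,2,8,0,0],[3,2,8,0,0]]}}

```text
time_s: 1.9
tcp_pos: [0.4428, 0.0159, 0.163]
eef_rot: [-3.141, 0.0, 1.647]
wrist_force: [0.0, -0.6, 0.1]
finger_gap: 0.0854
```

```bash
cat > jar.py <<'E'
from h import *
def red(z,lo=80,im=None,c=None):
    if im is None: im=capture('wrist');c=calibration('wrist')
    hsv=cv2.cvtColor(im,cv2.COLOR_RGB2HSV);H,S,V=cv2.split(hsv)
    m=(((H<6)|(H>172))&(S>150)&(V>60)).astype(np.uint8)
    n,l,st,ce=cv2.connectedComponentsWithStats(m)
    for i in range(1,n):
        if st[i,4]>lo:
            w=ray(c,np.argwhere(l==i)[:,::-1].astype(np.float32),z).astype(np.float32);r=cv2.minAreaRect(w);print('red',st[i],np.round(r[0],4),np.round(r[1],4),round(r[2],1),'xy range',w.min(0).round(4),w.max(0).round(4))
    return im,c
E
python3 - <<'E'
from jar import *
im,c=red(.044); save(im,'w2')
tool([0.438,0.055,0.014],1.65)
hsv=cv2.cvtColor(im,cv2.COLOR_RGB2HSV);H,S,V=cv2.split(hsv)
m=((S<50)&(V>130)).astype(np.uint8)
n,l,st,ce=cv2.connectedComponentsWithStats(m)
for i in range(1,n):
    if st[i,4]>60: print('white',st[i],ray(c,[ce[i]],.035).round(4))
E
```

```text
red [ 233  155   49   43 2076] [0.4428 0.0275] [0.0426 0.0378] 4.3 xy range [0.4207 0.0073] [0.4651 0.0478]
red [478 181  34  47 358] [0.6599 0.0181] [0.0434 0.0197] 88.1 xy range [ 0.6495 -0.0039] [0.6703 0.0397]
tool cm [ 3.95 -0.24 14.94] roll -0.004 t 1.95 gap 0.08528734754665543 yaw 1.6463 p [0.4433 0.0158 0.1634] F [ 0.3 -0.   0.3]
white [242 136  36  11 294] [[0.4425 0.058 ]]
white [  331   138   181   156 15102] [[0.5998 0.0013]]
white [232 150  51   4 164] [[0.4422 0.0478]]
white [499 270  13  42 290] [[ 0.71   -0.0785]]
white [332 278  17  14 163] [[ 0.5355 -0.0806]]
```

Emit:
{"api": "play_rows", "payload": {"deltas": [[2,0,5,0,0],[4,0.1,10,0,0],[4,0.1,13,0,40],[4,0.1,14.9,0,80],[4,0.1,14.9,0,95],[4,0.1,14.9,0,100],[4,0.1,14.9,0,100]]}}

```text
time_s: 2.82
tcp_pos: [0.4419, 0.0561, 0.0146]
eef_rot: [3.139, 0.0, 1.646]
wrist_force: [-1.2, -0.3, 0.3]
finger_gap: 0.0519
```

Emit:
{"api": "play_rows", "payload": {"deltas": [[0,0,0,0,112],[0,0,0,0,118],[0,0,0,0,122],[0,0,0,0,124],[0,0,0,0,124],[0,0,0,0,124]]}}

```text
time_s: 3.58
tcp_pos: [0.4406, 0.0564, 0.0134]
eef_rot: [-3.141, -0.0, 1.647]
wrist_force: [-0.9, 1.0, 4.0]
finger_gap: 0.0439
```

```bash
python3 - <<'E'
from jar import *
tool([0.441,0.056,0.014],1.65)
im,c=red(.044)
tool([0.441,0.056,0.014],1.65)
E
```

```text
tool cm [-0.05  0.03 -0.06] roll -0.003 t 3.575 gap 0.04388509711267446 yaw 1.6469 p [0.4406 0.0564 0.0134] F [-0.9  1.   4. ]
red [ 207  269   99   30 1182] [0.44   0.0584] [0.0392 0.0131] 4.4 xy range [0.4208 0.0505] [0.46   0.0662]
red [ 205  309  103   19 1509] [0.4412 0.0424] [0.042  0.0087] 4.4 xy range [0.4202 0.038 ] [0.4622 0.0483]
tool cm [-0.05  0.03 -0.06] roll -0.003 t 3.625 gap 0.04406205220775588 yaw 1.6468 p [0.4406 0.0564 0.0134] F [-1.3 -0.2  5.3]
```

Emit:
{"api": "play_rows", "payload": {"deltas": [[0,0,-0.3,0,124],[0,0,-0.6,0,124],[0,0,-1,0,124],[0,0,-1.5,0,124],[0,0,-1.5,0,124]]}}

```text
time_s: 4.25
tcp_pos: [0.4411, 0.0564, 0.0288]
eef_rot: [3.141, 0.0, 1.647]
wrist_force: [0.2, -0.5, -1.3]
finger_gap: 0.0439
```

```bash
python3 - <<'E'
from jar import *
tool([0.441,0.056,0.014],1.65)
im,c=red(.044); s=capture('scene'); save(s,'s3',(200,130,330,220),3); 
a=cv2.imread('pics/s3.png');b=cv2.resize(im[:,:,::-1],(390,292));v=np.zeros((292,800,3),np.uint8);v[:270,:390]=a;v[:,400:790]=b;cv2.imwrite('pics/c3.png',v)
E
```

```text
tool cm [-0.04 -0.01  1.48] roll -0.003 t 4.25 gap 0.04386179867117247 yaw 1.6469 p [0.4411 0.0564 0.0288] F [ 0.2 -0.5 -1.3]
red [ 207  268  100   31 1168] [0.4412 0.0488] [0.0455 0.0155] 4.4 xy range [0.4189 0.0394] [0.4643 0.0579]
red [ 205  309  103   19 1509] [0.4424 0.0301] [0.0483 0.0101] 4.4 xy range [0.4183 0.0251] [0.4666 0.0369]
```

View pics/c3.png

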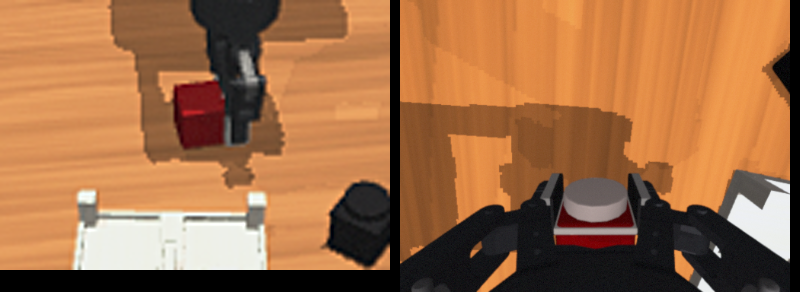

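It lifted rigidly and is still horizontal. I'll ease the grip one count at a time so that it sags upright.

Emit:
{"api": "play_rows", "payload": {"deltas": [[0,0,0,0,123],[0,0,0,0,123]]}}

```text
time_s: 4.6
tcp_pos: [0.4407, 0.0564, 0.0283]
eef_rot: [-3.142, -0.0, 1.647]
wrist_force: [0.5, -0.1, 0.0]
finger_gap: 0.0442
```

```bash
python3 - <<'E'
from jar import *
tool([0.441,0.056,0.014],1.65)
red(.044)
E
```

```text
tool cm [-0.04  0.02  1.43] roll -0.003 t 4.6 gap 0.04420007020769156 yaw 1.6469 p [0.4407 0.0564 0.0283] F [ 0.5 -0.1  0. ]
red [212 253  89  25 819] [0.4401 0.0581] [0.0395 0.0119] 4.4 xy range [0.4207 0.0507] [0.4602 0.0653]
red [ 210  288   93   40 3255] [0.4416 0.0359] [0.0421 0.0212] 4.4 xy range [0.4201 0.0253] [0.463  0.0481]
```

It slipped instead of pivoting. Gripping only the outer few mm of the round lid gives near-line contact, so far less twist resistance and a longer lever. I'll re-grip there.

Emit:
{"api": "play_rows", "payload": {"deltas": [[0,0,0,0,100],[0,0,0,0,100],[1.05,0,0,0,110],[1.05,0,0.8,0,125],[1.05,0,1.3,0,133],[1.05,0,1.3,0,136],[1.05,0,1.3,0,138],[1.05,0,1.3,0,139],[1.05,0,1.3,0,139]]}}

```text
time_s: 5.78
tcp_pos: [0.4399, 0.0668, 0.0154]
eef_rot: [-3.142, -0.0, 1.647]
wrist_force: [-0.8, -0.2, -1.7]
finger_gap: 0.0387
```

Emit:
{"api": "play_rows", "payload": {"deltas": [[0,0,-0.3,0,139],[0,0,-0.6,0,139],[0,0,-1,0,139],[0,0,-1.5,0,139],[0,0,-1.5,0,139]]}}

```text
time_s: 6.4
tcp_pos: [0.4402, 0.0669, 0.0308]
eef_rot: [3.141, -0.0, 1.647]
wrist_force: [-0.1, 0.8, -0.1]
finger_gap: 0.0388
```

```bash
python3 - <<'E'
from jar import *
tool([0.441,0.056,0.014],1.65)
im,c=red(.044); s=capture('scene'); save(s,'s3',(200,130,330,220),3); 
a=cv2.imread('pics/s3.png');b=cv2.resize(im[:,:,::-1],(390,292));v=np.zeros((292,800,3),np.uint8);v[:270,:390]=a;v[:,400:790]=b;cv2.imwrite('pics/c4.png',v)
E
```

```text
tool cm [-1.1  -0.    1.68] roll -0.003 t 6.4 gap 0.03876172821475474 yaw 1.6466 p [0.4402 0.0669 0.0308] F [-0.1  0.8 -0.1]
red [ 211  283   92   41 1302] [0.4411 0.0468] [0.0437 0.0217] 5.9 xy range [0.4201 0.0354] [0.4637 0.0596]
```

View pics/c4.png

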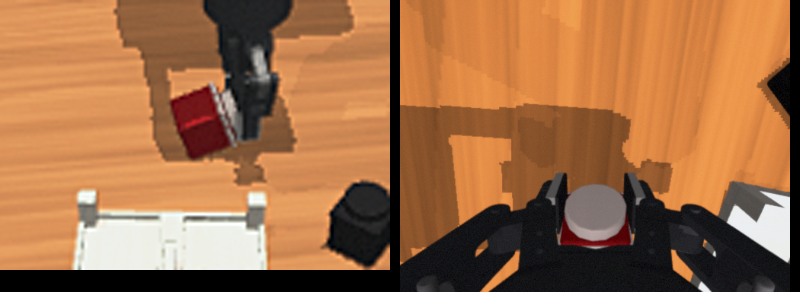

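The jar pivots about the lid, with the base still on the bench. I'll keep lifting.

Emit:
{"api": "play_rows", "payload": {"deltas": [[0,0,-0.4,0,139],[0,0,-0.9,0,139],[0,0,-1.4,0,139],[0,0,-1.9,0,139],[0,0,-2.3,0,139],[0,0,-2.3,0,139],[0,0,-2.3,0,139]]}}

```text
time_s: 7.38
tcp_pos: [0.4401, 0.067, 0.0535]
eef_rot: [3.141, -0.0, 1.647]
wrist_force: [-0.6, 1.5, 4.3]
finger_gap: 0.0392
```

```bash
python3 - <<'E'
from jar import *
tool([0.441,0.056,0.046],1.65)
im,c=red(.044); s=capture('scene'); save(s,'s3',(200,130,330,220),3); 
a=cv2.imread('pics/s3.png');b=cv2.resize(im[:,:,::-1],(390,292));v=np.zeros((292,800,3),np.uint8);v[:270,:390]=a;v[:,400:790]=b;cv2.imwrite('pics/c5.png',v)
E
```

```text
tool cm [-1.1   0.01  0.75] roll -0.003 t 7.375 gap 0.03915270981404544 yaw 1.6466 p [0.4401 0.067  0.0535] F [-0.6  1.5  4.3]
red [220 237  20  21 177] [0.423 0.066] [0.0156 0.0067] 52.7 xy range [0.4205 0.0578] [0.4304 0.0701]
red [273 237  21  20 183] [0.4561 0.0689] [0.0069 0.0151] 47.5 xy range [0.4481 0.0613] [0.4594 0.0721]
red [216 282  81  36 897] [0.4419 0.0321] [0.0455 0.0227] 6.0 xy range [0.4198 0.0198] [0.4655 0.0457]
```

View pics/c5.png

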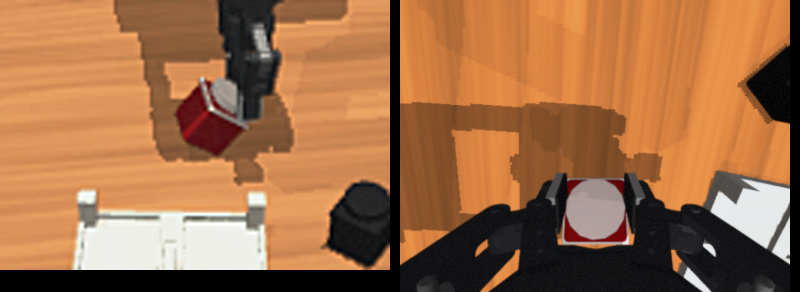

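```bash
python3 - <<'E'
from h import *
c=calibration('wrist')
u=(np.array([(567,179),(628,180),(632,243),(560,243)],float)-[400,0])*[512/390,384/292]
h=.022
o=np.array([[-h,h,0],[h,h,0],[h,-h,0],[-h,-h,0]])
n,rs,ts,e=cv2.solvePnPGeneric(o,u.reshape(-1,1,2),K(c),np.array(c['dist_coeffs']),flags=cv2.SOLVEPNP_IPPE)
R=np.array(c['R']);t=np.array(c['t'])
for r,tt,ee in zip(rs,ts,e):
    A=R.T@cv2.Rodrigues(r)[0]; print('normal',A[:,2].round(3),'elev deg',np.degrees(np.arcsin(A[2,2])).round(1),'pos',(R.T@(tt.ravel()-t)).round(4),ee)
E
```

```text
normal [-0.101  0.806  0.584] elev deg 35.7 pos [0.4415 0.055  0.0538] [0.54874356]
normal [0.015 0.149 0.989] elev deg 81.4 pos [0.4418 0.0539 0.0562] [3.15926542]
```

Emit:
{"api": "play_rows", "payload": {"deltas": [[0,0,0,0,139],[0,0,0,0,139],[0,0,-2.5,0,139],[0,0,-2.2,0,139],[0,0,-1.8,0,139],[0,0,-1.4,0,139],[0,0,-1.0,0,139],[0,0,-0.5,0,139],[0,0,0,0,139],[0,0,0,0,139]]}}

```text
time_s: 8.72
tcp_pos: [0.4395, 0.0668, 0.0528]
eef_rot: [-3.141, -0.0, 1.647]
wrist_force: [0.6, -0.0, -0.6]
finger_gap: 0.0389
```

```bash
python3 - <<'E'
from jar import *
tool([0.441,0.056,0.046],1.65)
im,c=red(.044,30); save(im,'w6')
hsv=cv2.cvtColor(im,cv2.COLOR_RGB2HSV);H,S,V=cv2.split(hsv)
m=((S<60)&(V>120)).astype(np.uint8);m[:,:205]=0;m[:,315:]=0
n,l,st,ce=cv2.connectedComponentsWithStats(m)
for i in range(1,n):
    if st[i,4]>60: print('white',st[i],ce[i])
E
```

```text
tool cm [-1.09  0.06  0.68] roll -0.003 t 8.725 gap 0.03889930654651773 yaw 1.6469 p [0.4395 0.0668 0.0528] F [ 0.6 -0.  -0.6]
red [ 219  250   73   31 1877] [0.4393 0.0542] [0.0394 0.0178] 6.1 xy range [0.4206 0.0438] [0.4597 0.0644]
red [219 287  74  35 866] [0.4419 0.0299] [0.0413 0.0223] 4.4 xy range [0.4209 0.0186] [0.4633 0.0424]
white [215 282  81  40 429] [256.85314685 290.53613054]
white [ 224  302   67   25 1163] [256.10060189 314.46431642]
```

```bash
python3 - <<'E'
from h import *
im=capture('wrist'); s=capture('scene'); 
a=cv2.resize(s[120:230,190:340],(600,440))[:,:,::-1];b=cv2.resize(im[220:384,180:340],(200,205))[:,:,::-1];v=np.zeros((440,800,3),np.uint8);v[:,:600]=a;v[:205,600:]=b;cv2.imwrite('pics/c6.png',v)
E
```

```text
(no output)
```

View pics/c6.png

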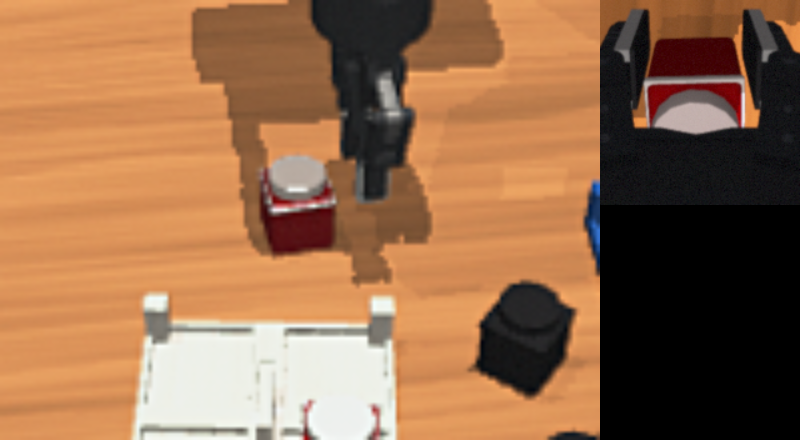

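The jar slipped out of the loose grip and now stands upright on the bench, lid up, clear of the fingers. I'll raise the tool and measure it.

Emit:
{"api": "play_rows", "payload": {"deltas": [[0,0,-5,0,100],[0,0,-10,0,60],[-2,0,-13,0,40],[-2,0,-13,0,40],[-2,0,-13,0,40]]}}

```text
time_s: 9.5
tcp_pos: [0.4408, 0.047, 0.1828]
eef_rot: [-3.141, -0.0, 1.646]
wrist_force: [-0.4, 0.1, -0.4]
finger_gap: 0.0718
```

```bash
cat > look.py <<'E'
from jar import *
def lids(z=.056,name='wrist',im=None,c=None,lo=150):
    if im is None: im=capture(name);c=calibration(name)
    hsv=cv2.cvtColor(im,cv2.COLOR_RGB2HSV);H,S,V=cv2.split(hsv)
    m=((S<60)&(V>120)).astype(np.uint8)
    n,l,st,ce=cv2.connectedComponentsWithStats(m)
    for i in range(1,n):
        if st[i,4]>lo:
            w=ray(c,np.argwhere(l==i)[:,::-1].astype(np.float32),z).astype(np.float32);r=cv2.minAreaRect(w);print(name,'white',st[i],np.round(r[0],4),np.round(r[1],4),round(r[2],1),'mean',w.mean(0).round(4))
    return im,c
E
python3 - <<'E'
from look import *
im,c=lids();red(.046,50,im,c);save(im,'w7')
tool([.44,.03,.1],1.65)
E
```

```text
wrist white [  340   167   172   122 11337] [0.6047 0.0114] [0.1096 0.1644] 81.9 mean [0.5953 0.0207]
wrist white [ 237  194   41   39 1223] [0.4421 0.0222] [0.0375 0.0377] 4.4 mean [0.4418 0.0223]
wrist white [ 484  260   28   67 1204] [ 0.6945 -0.0488] [0.0276 0.0822] 17.8 mean [ 0.6976 -0.0456]
red [236 190  42  19 245] [0.441  0.0334] [0.0396 0.018 ] 3.3 xy range [0.4209 0.0245] [0.4613 0.0433]
red [457 208  54  41 327] [0.668  0.0172] [0.0409 0.0403] 78.8 xy range [ 0.6447 -0.002 ] [0.6912 0.0403]
tool cm [-1.71 -0.17  8.24] roll -0.003 t 9.55 gap 0.07173262456332416 yaw 1.6466 p [0.4404 0.0472 0.1824] F [-0.1  0.6 -0.2]
```

View pics/w7.png

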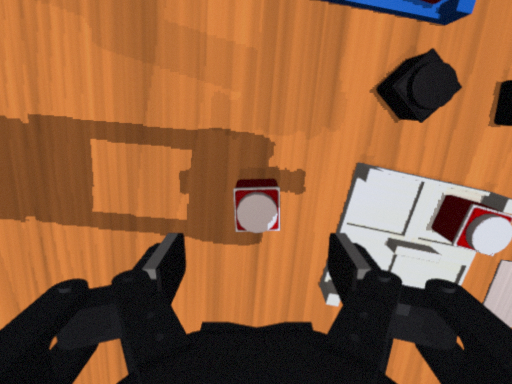

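The standing jar's lid is at px (258,213), giving world (0.442, 0.022). Next I grip it and carry it towards the blue tray, with a look from above on the way.

Emit:
{"api": "play_rows", "payload": {"deltas": [[-2.5,0,5,0,40],[-2.5,0,10,0,40],[-2.5,0,13.5,0,40],[-2.5,0,15.6,0,40],[-2.5,0,15.6,0,100],[-2.5,0,15.6,0,150],[-2.5,0,15.6,0,150],[-2.5,0,15.6,0,150],[-2.5,0,15.6,0,150]]}}

```text
time_s: 10.68
tcp_pos: [0.4436, 0.0219, 0.0278]
eef_rot: [3.141, 0.0, 1.647]
wrist_force: [-0.9, 0.1, -1.0]
finger_gap: 0.0434
```

```bash
python3 - <<'E'
from h import *
tool([.4915,.2502,.15],1.489)
tool([.46,.2,.15],1.489)
E
```

```text
tool cm [ 22.4    6.5  -12.22] roll 0.158 t 10.675 gap 0.043434037198107706 yaw 1.6468 p [0.4436 0.0219 0.0278] F [-0.9  0.1 -1. ]
tool cm [ 17.63   2.98 -12.22] roll 0.158 t 10.675 gap 0.043434037198107706 yaw 1.6468 p [0.4436 0.0219 0.0278] F [-0.9  0.1 -1. ]
```

Emit:
{"api": "play_rows", "payload": {"deltas": [[0,0,-4,0,150],[0,0,-9,0,150],[5,1.5,-14,0.05,150],[10,3,-16,0.1,150],[15,4.5,-16,0.158,150],[18,5,-16,0.158,150],[18,5,-16,0.158,150],[18,5,-16,0.158,150]]}}

```text
time_s: 11.68
tcp_pos: [0.4789, 0.2047, 0.1871]
eef_rot: [-3.141, 0.001, 1.489]
wrist_force: [0.3, 0.0, -1.9]
finger_gap: 0.0434
```

```bash
python3 - <<'E'
from look import *
im,c=lids(.062);red(.052,50,im,c);save(im,'w8')
hsv=cv2.cvtColor(im,cv2.COLOR_RGB2HSV);H,S,V=cv2.split(hsv)
m=((S>130)&(H>100)&(H<130)&(V>40)).astype(np.uint8);m[:,:]=cv2.morphologyEx(m,cv2.MORPH_OPEN,np.ones((3,3)))
for z in (0,.012):
  w=ray(c,np.argwhere(m)[:,::-1].astype(np.float32),z).astype(np.float32);print(z,cv2.minAreaRect(w))
tool([.4915,.2502,.0345],1.489)
E
```

```text
wrist white [ 245    0   56   55 2209] [0.5022 0.3345] [0.0387 0.0429] 87.1 mean [0.5029 0.3368]
wrist white [332 103  59  51 225] [0.572  0.2476] [0.0428 0.0432] 79.3 mean [0.5622 0.2556]
wrist white [ 343  109   45   49 1677] [0.5758 0.2454] [0.0399 0.0386] 78.6 mean [0.5759 0.2459]
wrist white [ 203  224  106  103 6893] [0.4706 0.1117] [0.1143 0.0995] 86.0 mean [0.4703 0.1076]
wrist white [360 342  51  41 783] [ 0.6019 -0.0054] [0.0212 0.0819] 44.8 mean [ 0.6008 -0.0063]
red [248   0   9  15  61] [0.4851 0.3541] [0.0116 0.0056] 55.8 xy range [0.4839 0.3477] [0.4907 0.3579]
red [249  21  49  30 374] [0.5027 0.3301] [0.0218 0.04  ] 85.2 xy range [0.4826 0.3184] [0.5225 0.3426]
red [336 106  29  47 320] [0.5644 0.2487] [0.0407 0.0185] 76.0 xy range [0.5533 0.228 ] [0.5783 0.2692]
red [374 109  14  10  54] [0.594  0.2619] [0.0051 0.0138] 49.4 xy range [0.5871 0.2559] [0.5987 0.2645]
red [ 211  199   90   25 1873] [0.4751 0.1788] [0.0242 0.0868] 86.2 xy range [0.4311 0.1646] [0.5177 0.1922]
red [ 207  229   98   46 1488] [0.4719 0.1346] [0.05   0.0965] 85.9 xy range [0.4229 0.1061] [0.521  0.1614]
0 ((0.5454227924346924, 0.28955578804016113), (0.16115932166576385, 0.17922785878181458), 84.91077423095703)
0.012 ((0.5431291460990906, 0.28891095519065857), (0.1551029235124588, 0.17249248921871185), 84.91078186035156)
tool cm [ 4.67  0.87 15.26] roll -0.001 t 11.725 gap 0.043179716896794555 yaw 1.4885 p [0.4789 0.2044 0.1871] F [ 0.1 -0.1 -1.7]
```

View pics/w8.png

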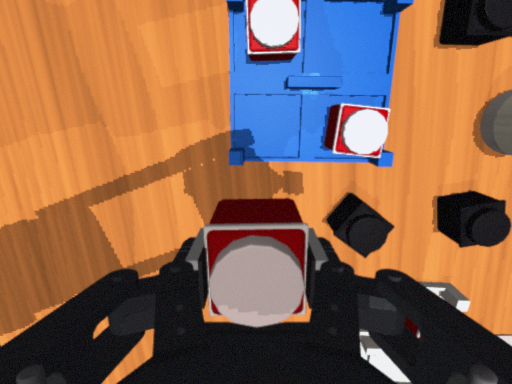

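Wrist view: the near-left blue pocket (px 232–300, 95–160) and the far-right one are free. Bar top is near (314,79) and post tops near (236,156) and (384,157).

```bash
python3 - <<'E'
from h import *
c=calibration('wrist')
p=ray(c,[(236,155),(385,156)],.036);b=ray(c,[(314,79)],.034);x=ray(c,[(300.5,94)],.012);n=ray(c,[(266,128)],.006)
print('posts',p,'bar',b,'cross',x,'pocket mid',n)
d=p[1]-p[0];yaw=np.arctan2(d[1],d[0]);print(yaw,np.linalg.norm(d))
R=np.array([[np.cos(yaw),-np.sin(yaw)],[np.sin(yaw),np.cos(yaw)]])
ctr=p.mean(0)+R@[0,.071];print('ctr',ctr,'pockets',(R@[[-.042,.042],[-.042,.042]]).T+ctr)
E
```

```text
posts [[0.46070229 0.23168769]
 [0.60495723 0.21887942]] bar [[0.53864962 0.2950006 ]] cross [[0.52896536 0.28375113]] pocket mid [[0.49236808 0.25303888]]
-0.08855686335865647 0.14482244424214308
ctr [0.53910908 0.29600533] pockets [[0.49355913 0.25788444]
 [0.58465903 0.33412623]]
```

Emit:
{"api": "play_rows", "payload": {"deltas": [[5,1,4,0,150],[5,1,9,0,150],[5,1,12,0,150],[5,1,14,0,150],[5,1,14.8,0,150],[5,1,15.2,0,150],[5,1,15.3,0,150],[5,1,15.3,0,150]]}}

```text
time_s: 12.72
tcp_pos: [0.4941, 0.2544, 0.0351]
eef_rot: [3.14, -0.001, 1.489]
wrist_force: [-0.8, 0.2, -0.2]
finger_gap: 0.0434
```

Emit:
{"api": "play_rows", "payload": {"deltas": [[0,0,0,0,115],[0,0,0,0,75],[0,0,0,0,75],[0,0,-3,0,75],[0,0,-9,0,75],[0,0,-14,0,75],[0,0,-14,0,75],[0,0,-14,0,75]]}}

```text
time_s: 13.72
tcp_pos: [0.4931, 0.2541, 0.174]
eef_rot: [-3.141, 0.0, 1.489]
wrist_force: [0.6, -0.1, -0.7]
finger_gap: 0.0602
```

```bash
python3 - <<'E'
from look import *
im,c=lids(.062);lids(.062,'top');save(im,'w9')
tool([.60,-.03,.19],1.43)
E
```

```text
wrist white [ 233   58   55   58 2313] [0.502  0.3385] [0.0423 0.0417] 86.8 mean [0.5025 0.3394]
wrist white [232 163  51  49 218] [0.4929 0.2571] [0.0426 0.0424] 86.6 mean [0.4953 0.2655]
wrist white [ 321  162   58   53 1802] [0.572  0.2501] [0.0434 0.0443] 79.8 mean [0.5734 0.2488]
wrist white [ 236  170   44   43 1467] [0.4928 0.2536] [0.0373 0.0373] 40.6 mean [0.4928 0.254 ]
wrist white [370 332  25  39 724] [0.6057 0.0742] [0.0241 0.0502] 1.1 mean [0.6058 0.0747]
top white [173   0  65  16 748] [1.0512 0.1073] [0.1781 0.0451] 87.9 mean [1.0551 0.1062]
top white [ 347    0  145   42 5005] [ 1.0031 -0.496 ] [0.1242 0.4159] 0.3 mean [ 1.0082 -0.4976]
top white [142  98  24  24 459] [0.7641 0.2474] [0.0639 0.0623] 0.0 mean [0.7646 0.2482]
top white [259 100  51  23 740] [ 0.7497 -0.1017] [0.1333 0.0603] 88.6 mean [ 0.75   -0.0823]
top white [ 223  131   64   65 3181] [ 0.61   -0.0195] [0.1516 0.1596] 81.9 mean [ 0.6056 -0.0213]
top white [ 319  159   61   61 3324] [ 0.5363 -0.2643] [0.1563 0.158 ] 89.2 mean [ 0.5344 -0.2616]
top white [147 172  15  16 183] [0.576  0.2458] [0.038  0.0371] 44.1 mean [0.5754 0.2458]
top white [371 260  41  41 185] [ 0.297  -0.3651] [0.1051 0.1028] 87.6 mean [ 0.2972 -0.3589]
top white [375 265  28  28 595] [ 0.3008 -0.3577] [0.07   0.0695] 61.8 mean [ 0.3003 -0.3577]
tool cm [-27.4   13.06  -1.72] roll 0.059 t 13.825 gap 0.06026413242258893 yaw 1.4888 p [0.4923 0.2538 0.1728] F [-0.2 -0.2  0.5]
```

The jar is in its pocket at (0.493, 0.254). Next is the jar in the metal tray.

Emit:
{"api": "play_rows", "payload": {"deltas": [[-5,2.4,-1.7,0,75],[-10,4.8,-1.7,0,75],[-15,7.2,-1.7,0.03,75],[-20,9.6,-1.7,0.059,75],[-25,12,-1.7,0.059,75],[-27.4,13,-1.7,0.059,75],[-27.4,13,-1.7,0.059,75],[-27.4,13,-1.7,0.059,75]]}}

```text
time_s: 14.82
tcp_pos: [0.5996, -0.0287, 0.19]
eef_rot: [-3.139, -0.001, 1.43]
wrist_force: [-0.6, 0.6, -0.1]
finger_gap: 0.0604
```

```bash
python3 - <<'E'
from look import *
im,c=lids(.062);red(.052,50,im,c);save(im,'w10')
tool([.6637,.0163,.0345],1.41)
E
```

```text
wrist white [  188    85   174   148 19831] [ 0.6172 -0.0091] [0.1328 0.146 ] 82.3 mean [ 0.616  -0.0041]
wrist white [ 381  157   62  117 4415] [ 0.7374 -0.0797] [0.1162 0.0529] 85.8 mean [ 0.7392 -0.0593]
wrist white [335 229  14  13 153] [ 0.6731 -0.0872] [0.0125 0.013 ] 82.0 mean [ 0.6735 -0.0863]
wrist white [ 189  305  108   26 1426] [ 0.5645 -0.168 ] [0.0239 0.1115] 89.5 mean [ 0.5661 -0.166 ]
red [299 100  24  47 279] [0.6537 0.0212] [0.0403 0.0175] 76.8 xy range [ 0.6428 -0.    ] [0.6667 0.0418]
red [330 101  17  12  72] [0.6823 0.0345] [0.0067 0.0171] 48.1 xy range [0.6737 0.0264] [0.6876 0.0376]
red [331 138  12  10  54] [ 0.6783 -0.0016] [0.012  0.0058] 29.3 xy range [ 0.6717 -0.0041] [0.6822 0.0038]
tool cm [ 5.31  5.72 15.58] roll 0.021 t 14.875 gap 0.06038148038299048 yaw 1.4305 p [ 0.5996 -0.0283  0.1903] F [-0.5 -0.1 -0.1]
```

View pics/w10.png

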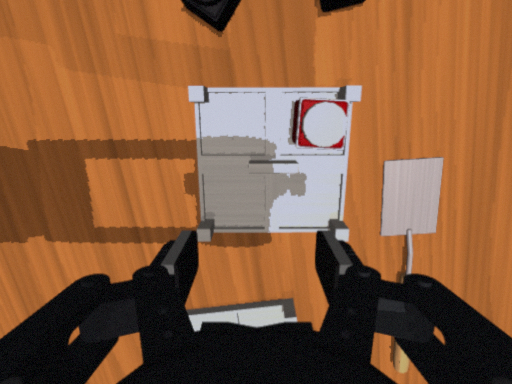

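Wrist view: metal tray post tops are near (197,93), (353,93), (205,230) and (338,230), bar top (273,161), jar lid centre (325,124).

```bash
python3 - <<'E'
from h import *
c=calibration('wrist')
print('jar',ray(c,[(325,124)],.062))
w=ray(c,[(197.5,93),(353.5,93),(338.5,230),(205,230)],.036);m=w.mean(0)
ax=w[1]+w[2]-w[0]-w[3];ay=w[0]+w[1]-w[2]-w[3]
print('metal ctr',m,np.arctan2(ax[1],ax[0]),np.arctan2(-ay[0],ay[1]),np.linalg.norm(ax)/2,np.linalg.norm(ay)/2,'bar',ray(c,[(273,161)],.034))
j=ray(c,[(325,124)],.062)[0]
tool([j[0],j[1],.0335],1.41)
E
```

```text
jar [[0.66561227 0.01919128]]
metal ctr [ 0.61753749 -0.01601233] -0.13982476672056984 -0.15210613642015808 0.14284325153034425 0.13719775166882497 bar [[ 0.61771106 -0.01158757]]
tool cm [ 5.63  5.87 15.68] roll 0.021 t 14.875 gap 0.06038148038299048 yaw 1.4305 p [ 0.5996 -0.0283  0.1903] F [-0.5 -0.1 -0.1]
```

Emit:
{"api": "play_rows", "payload": {"deltas": [[3,3,2,0.03,75],[5.5,5.8,7,0.03,75],[5.5,5.8,12,0.03,75],[5.5,5.8,14.5,0.03,75],[5.5,5.8,15.6,0.03,75],[5.5,5.8,15.6,0.03,75],[5.5,5.8,15.6,0.03,150],[5.5,5.8,15.6,0.03,150],[5.5,5.8,15.6,0.03,150],[5.5,5.8,15.6,0.03,150]]}}

```text
time_s: 16.12
tcp_pos: [0.6669, 0.0168, 0.0371]
eef_rot: [3.139, -0.001, 1.4]
wrist_force: [-1.3, 0.6, 7.2]
finger_gap: 0.0433
```

```bash
python3 - <<'E'
from h import *
tool([.5838,.331,.15],1.485)
E
```

```text
tool cm [ 29.54 -13.54 -11.29] roll -0.085 t 16.125 gap 0.04334736711667077 yaw 1.3996 p [0.6669 0.0168 0.0371] F [-1.3  0.6  7.2]
```

Emit:
{"api": "play_rows", "payload": {"deltas": [[0,0,-3,0,150],[0,0,-8,0,150],[3,-1,-11.5,0,150],[8,-3.5,-11.5,0,150],[13,-6,-11.5,-0.03,150],[18,-8.5,-11.5,-0.06,150],[23,-11,-11.5,-0.085,150],[27,-12.7,-11.5,-0.085,150],[29.5,-13.5,-11.5,-0.085,150],[29.5,-13.5,-11.5,-0.085,150]]}}

```text
time_s: 17.38
tcp_pos: [0.5826, 0.3325, 0.1507]
eef_rot: [3.141, -0.001, 1.487]
wrist_force: [-0.0, 0.1, -1.0]
finger_gap: 0.0432
```

Emit:
{"api": "play_rows", "payload": {"deltas": [[0,0,0,0,150],[0,0,0,0,150]]}}

```text
time_s: 17.62
tcp_pos: [0.5833, 0.3292, 0.1504]
eef_rot: [-3.142, 0.0, 1.483]
wrist_force: [0.4, -1.2, -0.2]
finger_gap: 0.0433
```

```bash
python3 - <<'E'
from h import *
tool([.5838,.331,.037],1.485)
E
```

```text
tool cm [ 0.18  0.03 11.34] roll -0.002 t 17.625 gap 0.043304883985909474 yaw 1.4834 p [0.5833 0.3292 0.1504] F [ 0.4 -1.2 -0.2]
```

Emit:
{"api": "play_rows", "payload": {"deltas": [[0.1,0,4,0,150],[0.1,0,8,0,150],[0.1,0,10,0,150],[0.1,0,11,0,150],[0.1,0,11.3,0,150],[0.1,0,11.4,0,150],[0.1,0,11.4,0,150]]}}

```text
time_s: 18.5
tcp_pos: [0.5838, 0.3319, 0.0374]
eef_rot: [3.14, -0.001, 1.485]
wrist_force: [-0.3, -1.1, -1.8]
finger_gap: 0.0427
```

Emit:
{"api": "play_rows", "payload": {"deltas": [[0,0,0,0,115],[0,0,0,0,75],[0,0,0,0,75],[0,0,-3,0,75],[0,0,-9,0,75],[0,0,-14,0,75],[-5,2,-15,0,75],[-10,4,-15,0,75],[-10,4,-15,0,75],[-10,4,-15,0,75]]}}

```text
time_s: 19.75
tcp_pos: [0.6141, 0.2286, 0.1862]
eef_rot: [-3.141, -0.001, 1.484]
wrist_force: [0.6, -0.4, 1.2]
finger_gap: 0.0607
```

```bash
python3 - <<'E'
from look import *
im,c=lids(.062);red(.052,60,im,c)
im,c=lids(.062,'top',lo=100);save(im,'t11')
tool([.6165,-.0165,.15],-.147)
E
```

```text
wrist white [  87   41   60   58 2200] [0.5068 0.3385] [0.0431 0.0457] 86.8 mean [0.5049 0.3405]
wrist white [ 183   41   55   57 2213] [0.5844 0.332 ] [0.0427 0.0433] 85.0 mean [0.5835 0.3337]
wrist white [ 392  127   95   88 6428] [0.7771 0.2294] [0.0763 0.0868] 63.0 mean [0.7777 0.2309]
wrist white [  99  145   54   49 1679] [0.4973 0.2562] [0.0435 0.0459] 86.0 mean [0.4953 0.2553]
wrist white [ 190  144   51   51 1669] [0.5776 0.2495] [0.043  0.0429] 79.6 mean [0.5764 0.2486]
wrist white [ 226  308  100   24 1444] [0.6204 0.0876] [0.0238 0.1021] 81.3 mean [0.6181 0.0904]
wrist white [370 357  45  27 830] [0.7433 0.0096] [0.0363 0.0492] 85.1 mean [0.7478 0.0118]
red [ 96  44  47  52 478] [0.5032 0.3401] [0.0402 0.0403] 87.0 xy range [0.4822 0.3191] [0.5239 0.3599]
red [186  44  11  13  64] [0.5671 0.352 ] [0.0128 0.0055] 41.0 xy range [0.5641 0.3457] [0.5738 0.3548]
red [213  44  22  51 317] [0.5941 0.3324] [0.0399 0.0182] 83.9 xy range [0.583  0.3121] [0.6042 0.3525]
red [187  80  25  15 119] [0.5691 0.3166] [0.009  0.0231] 55.4 xy range [0.5616 0.3137] [0.5812 0.3268]
red [194 1
[... 574 characters left out ...]
2484]
top white [259 100  51  23 740] [ 0.7497 -0.1017] [0.1333 0.0603] 88.6 mean [ 0.75   -0.0823]
top white [ 223  131   64   66 3311] [ 0.6103 -0.0198] [0.1513 0.1593] 81.8 mean [ 0.6076 -0.02  ]
top white [ 319  159   61   61 3334] [ 0.5364 -0.2643] [0.1563 0.1578] 89.2 mean [ 0.5343 -0.2615]
top white [115 170  12  16 148] [0.5824 0.3351] [0.0402 0.0295] 0.3 mean [0.5824 0.3341]
top white [152 173   9  14 105] [0.5747 0.2404] [0.0212 0.0347] 89.9 mean [0.5756 0.2409]
top white [371 260  41  41 866] [ 0.297  -0.3651] [0.1051 0.1028] 87.6 mean [ 0.2996 -0.3582]
tool cm [-24.49   2.36   3.61] roll 1.633 t 19.85 gap 0.060478601507994355 yaw 1.4857 p [0.6138 0.2295 0.1861] F [-0.6  0.3  0.5]
```

All four jars are in the blue pockets. Next I look at both metal trays from the same relative pose, for a consistent offset.

Emit:
{"api": "play_rows", "payload": {"deltas": [[-3,0,-0.4,0.18,0],[-6,0,-0.4,0.36,0],[-9,-0.1,-0.4,0.54,0],[-12,-0.2,-0.4,0.72,0],[-15,-0.3,-0.4,0.9,0],[-18,-0.4,-0.4,1.08,0],[-21,-0.5,-0.4,1.26,0],[-24.7,-0.6,-0.4,1.44,0],[-24.7,-0.6,-0.4,1.62,0],[-24.7,-0.6,-0.4,1.633,0]]}}

```text
time_s: 21.1
tcp_pos: [0.5872, -0.0163, 0.1902]
eef_rot: [-3.141, 0.0, -0.146]
wrist_force: [-0.3, 0.4, 0.1]
finger_gap: 0.0855
```

Emit:
{"api": "play_rows", "payload": {"deltas": [[0,0,0,0,0],[0,0,0,0,0]]}}

```text
time_s: 21.35
tcp_pos: [0.5872, -0.0163, 0.1903]
eef_rot: [-3.141, 0.0, -0.145]
wrist_force: [0.5, 0.9, -0.3]
finger_gap: 0.0855
```

```bash
python3 - <<'E'
from look import *
im=capture('wrist');c=calibration('wrist');save(im,'wm');np.save('cm.npy',np.array([c],dtype=object),allow_pickle=True)
tool([.5386-.030,-.270+.001,.19],-.017)
print(proj(c,[[.6165,-.0165,.034]]))
E
```

```text
tool cm [-4.11 26.13  0.03] roll -0.129 t 21.4 gap 0.08520321324638429 yaw -0.1456 p [ 0.5872 -0.0165  0.1903] F [-0.7  0.  -0.2]
[[252.36489075 149.96727336]]
```

Emit:
{"api": "play_rows", "payload": {"deltas": [[-1,5,0,-0.03,0],[-2,10,0,-0.06,0],[-2.8,15,0,-0.09,0],[-3.5,20,0,-0.13,0],[-4.1,24,0,-0.13,0],[-4.1,26.1,0,-0.13,0],[-4.1,26.1,0,-0.13,0],[-4.1,26.1,0,-0.13,0]]}}

```text
time_s: 22.4
tcp_pos: [0.5083, -0.268, 0.1902]
eef_rot: [-3.141, 0.0, -0.017]
wrist_force: [0.1, 0.3, 0.4]
finger_gap: 0.0855
```

```bash
python3 - <<'E'
from look import *
im=capture('wrist');c=calibration('wrist');save(im,'ws');np.save('cs.npy',np.array([c],dtype=object),allow_pickle=True)
tool([.5386,-.270,.15],-.017)
a=cv2.imread('pics/wm.png');b=cv2.imread('pics/ws.png')
v=np.hstack([cv2.resize(x[40:256,150:350],(400,432),interpolation=cv2.INTER_CUBIC) for x in (a,b)]);cv2.imwrite('pics/c12.png',v)
E
```

```text
tool cm [3.03 0.17 4.02] roll 0.0 t 22.45 gap 0.08553198432905154 yaw -0.0168 p [ 0.5084 -0.2678  0.1902] F [-0.   0.3  0.8]
```

View pics/c12.png

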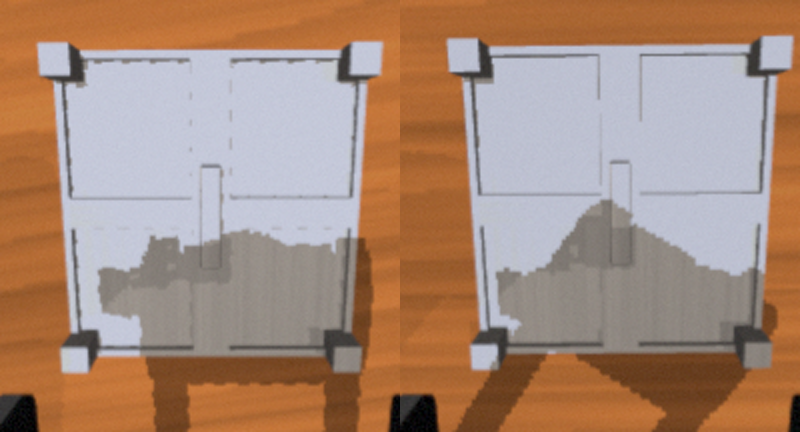

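Both trays show clearly. Metal: post tops (53,58), (367,57), (347,360), (75,359), bar (210,217). Stack (right half, minus 400): (63,56), (377,52), (357,354), (85,356), bar (220,213).

```bash
python3 - <<'E'
from h import *
for n,f,u,b in (('metal','cm.npy',[(53,58),(367,57),(347,360),(75,359)],(210.5,217)),('stack','cs.npy',[(63,56),(377,52),(357,354),(85,356)],(220.5,213))):
    c=np.load(f,allow_pickle=True)[0]
    q=lambda u:(np.array(u,float)+.5)/2-.5+[150,40]
    w=ray(c,q(u),.036);m=w.mean(0)
    ax=w[0]+w[1]-w[2]-w[3];ay=w[0]+w[3]-w[1]-w[2]
    print(n,m.round(4),'yaw',np.arctan2(ax[1],ax[0]).round(4),np.arctan2(-ay[0],ay[1]).round(4),np.linalg.norm(ax)/2,np.linalg.norm(ay)/2,'bar',ray(c,[q(b)],.034).round(4))
tool([.6165,-.0165,.15],-.147)
E
```

```text
metal [ 0.6173 -0.0193] yaw -0.1436 -0.1464 0.14671755659900493 0.14247601095857645 bar [[ 0.6178 -0.0193]]
stack [ 0.5405 -0.2713] yaw -0.0103 -0.0071 0.1456449239533072 0.1421550552173722 bar [[ 0.541  -0.2714]]
tool cm [ 10.39 -25.3    4.02] roll 0.13 t 22.45 gap 0.08553198432905154 yaw -0.0168 p [ 0.5084 -0.2678  0.1902] F [-0.   0.3  0.8]
```

Emit:
{"api": "play_rows", "payload": {"deltas": [[2,-5,0,0.03,0],[4,-10,0,0.06,0],[6,-15,0,0.1,0],[8,-20,0,0.128,0],[10.5,-25,2,0.128,0],[10.5,-25,7,0.128,0],[10.5,-25,12,0.128,0],[10.5,-25,14,0.128,0],[10.5,-25,14,0.128,0]]}}

```text
time_s: 23.58
tcp_pos: [0.6158, -0.0194, 0.0485]
eef_rot: [-3.141, 0.004, -0.144]
wrist_force: [0.3, 0.3, -0.2]
finger_gap: 0.0851
```

```bash
python3 - <<'E'
from h import *
tool([.6175,-.0193,.027],-.145)
E
```

```text
tool cm [ 0.17 -0.04  2.15] roll 0.001 t 23.575 gap 0.08513109727623988 yaw -0.1444 p [ 0.6158 -0.0194  0.0485] F [ 0.3  0.3 -0.2]
```

Emit:
{"api": "play_rows", "payload": {"deltas": [[0.1,0,1.2,0,80],[0.1,0,2.1,0,160],[0.1,0,2.1,0,200],[0.1,0,2.1,0,220],[0.1,0,2.1,0,245],[0.1,0,2.1,0,245],[0.1,0,2.1,0,245],[0.1,0,2.1,0,245]]}}

```text
time_s: 24.58
tcp_pos: [0.6189, -0.0214, 0.0299]
eef_rot: [-3.141, -0.001, -0.146]
wrist_force: [-0.2, 0.3, 5.6]
finger_gap: 0.0084
```

Emit:
{"api": "play_rows", "payload": {"deltas": [[0,0,-0.5,0,245],[0,0,-1.5,0,245],[0,0,-3,0,245],[0,0,-6,0,245],[0,0,-9,0,245],[0,0,-10,0,245],[0,0,-10,0,245],[0,0,-10,0,245]]}}

```text
time_s: 25.58
tcp_pos: [0.6176, -0.0212, 0.1282]
eef_rot: [-3.141, 0.002, -0.146]
wrist_force: [-0.1, -0.2, -3.8]
finger_gap: 0.0085
```

```bash
python3 - <<'E'
from look import *
im=capture('wrist');c=calibration('wrist');save(im,'wg')
t=capture('top');save(t,'tg')
tool([.5407,-.2713,.13],-.009)
hsv=cv2.cvtColor(im,cv2.COLOR_RGB2HSV);H,S,V=cv2.split(hsv)
# tray-coloured mask: expected corner pixels if rigidly aligned with the tool
s=status.observe();p=np.array(s['tcp_pos']);y=s['eef_rot'][2];R=np.array([[np.cos(y),-np.sin(y)],[np.sin(y),np.cos(y)]])
for z in (p[2]-.027,): print(z,[proj(c,[[*(p[:2]+R@[x,yy]),z+.036]]).round(1).tolist() for x in(.08,) for yy in(.078,-.078)])
m=((S<70)&(V>60)).astype(np.uint8)
n,l,st,ce=cv2.connectedComponentsWithStats(m)
for i in range(1,n):
    if st[i,4]>800: print(st[i])
E
```

```text
tool cm [-3.97 25.86 -0.2 ] roll -0.137 t 25.675 gap 0.008372866158674563 yaw -0.1462 p [ 0.6176 -0.0212  0.128 ] F [-0.2  0.2 -3.7]
0.10098565194942744 [[[59.9, 77.0]], [[454.3, 76.8]]]
[ 248    0  116   38 3907]
[   65    83   384   245 53948]
[ 447  147   65  185 9580]
```

Emit:
{"api": "play_rows", "payload": {"deltas": [[-0.6,4,0,-0.02,245],[-1.2,8,0,-0.04,245],[-1.8,12,0,-0.06,245],[-2.4,16,0,-0.08,245],[-3,20,0,-0.1,245],[-3.5,24,0,-0.12,245],[-3.8,25.8,0,-0.137,245],[-3.8,25.8,0,-0.137,245],[-3.8,25.8,0,-0.137,245],[-3.8,25.8,0,-0.137,245]]}}

```text
time_s: 26.92
tcp_pos: [0.5435, -0.2699, 0.129]
eef_rot: [-3.141, 0.001, -0.008]
wrist_force: [-0.2, 0.6, -3.3]
finger_gap: 0.0085
```

```bash
python3 - <<'E'
from h import *
tool([.5427,-.2713,.075],-.009)
E
```

```text
tool cm [-0.08  0.14  5.4 ] roll 0.001 t 26.925 gap 0.008462310245883372 yaw -0.0083 p [ 0.5435 -0.2699  0.129 ] F [-0.2  0.6 -3.3]
```

Emit:
{"api": "play_rows", "payload": {"deltas": [[-0.05,0.1,2,0,245],[-0.05,0.1,4,0,245],[-0.05,0.1,5,0,245],[-0.05,0.1,5.5,0,245],[-0.05,0.1,5.8,0,245],[-0.05,0.1,6,0,245],[-0.05,0.1,6.1,0,245],[-0.05,0.1,6.1,0,245]]}}

```text
time_s: 27.92
tcp_pos: [0.543, -0.2721, 0.0685]
eef_rot: [3.141, -0.0, -0.009]
wrist_force: [0.2, -0.9, -2.3]
finger_gap: 0.0081
```

```bash
python3 - <<'E'
from h import *
tool([.5427,-.2713,.066],-.009)
E
```

```text
tool cm [-0.03 -0.08  0.25] roll -0.0 t 27.925 gap 0.008136507929962063 yaw -0.0093 p [ 0.543  -0.2721  0.0685] F [ 0.2 -0.9 -2.3]
```

Emit:
{"api": "play_rows", "payload": {"deltas": [[0,0,0.1,0,245],[0,0,0.2,0,245],[0,0,0.25,0,245],[0,0,0.25,0,245]]}}

```text
time_s: 28.42
tcp_pos: [0.5429, -0.272, 0.066]
eef_rot: [-3.142, 0.0, -0.009]
wrist_force: [-1.5, -0.1, -0.2]
finger_gap: 0.0083
```

```bash
python3 - <<'E'
from h import *
tool([.5427,-.2713,.066],-.009)
E
```

```text
tool cm [-0.02 -0.07 -0.  ] roll -0.0 t 28.425 gap 0.00827064891789395 yaw -0.0092 p [ 0.5429 -0.272   0.066 ] F [-1.5 -0.1 -0.2]
```

The weight is off the gripper at the expected height, so I'll release.

Emit:
{"api": "play_rows", "payload": {"deltas": [[0,0,0.05,0,240],[0,0,0.05,0,225],[0,0,0.05,0,200],[0,0,0.05,0,150],[0,0,0.05,0,150],[0,0,-2,0,150],[0,0,-6,0,150],[0,0,-10,0,100],[-4,0,-13,0,50],[-4,0,-13,0,50]]}}

```text
time_s: 29.68
tcp_pos: [0.502, -0.2721, 0.1982]
eef_rot: [3.14, -0.002, -0.01]
wrist_force: [0.7, -0.2, 0.0]
finger_gap: 0.0687
```

Emit:
{"api": "play_rows", "payload": {"deltas": [[0,0,0,0,50],[0,0,0,0,50],[0,0,0,0,50]]}}

```text
time_s: 30.05
tcp_pos: [0.5031, -0.2714, 0.1948]
eef_rot: [-3.141, 0.001, -0.009]
wrist_force: [1.3, -0.5, 0.5]
finger_gap: 0.0689
```

```bash
python3 - <<'E'
from look import *
im,c=lids(.072,lo=800);save(im,'wf')
# bright post tops of the upper tray at z=.072
hsv=cv2.cvtColor(im,cv2.COLOR_RGB2HSV);H,S,V=cv2.split(hsv)
tool([.5407,-.2713,.2],-.009)
R=np.array([[np.cos(-.009),-np.sin(-.009)],[np.sin(-.009),np.cos(-.009)]])
print('expected upper post corners',[proj(c,[[*(np.array([.5407,-.2713])+R@[x,y]),.072]]).round(1).tolist() for x,y in((.08,.078),(.08,-.078),(-.08,-.078),(-.08,.078))])
m=((S<70)&(V>50)).astype(np.uint8)
n,l,st,ce=cv2.connectedComponentsWithStats(m)
i=l[140,256] or st[1:,4].argmax()+1
k=cv2.convexHull(np.argwhere(l==i)[:,::-1].astype(np.int32));a=cv2.approxPolyDP(k,8,True).reshape(-1,2);print('hull',a.tolist(),ray(c,a,.072).round(4).tolist())
for cy in (status.observe(),): pass
t,ct=lids(.072,'top',lo=120)
E
```

```text
wrist white [  169    49   177   173 26678] [ 0.5437 -0.2718] [0.1433 0.1466] 89.5 mean [ 0.5496 -0.2716]
tool cm [ 3.76 -0.05 -0.51] roll 0.0 t 30.1 gap 0.06871097755680712 yaw -0.0089 p [ 0.5031 -0.2715  0.1949] F [-1.3 -1.3 -0. ]
expected upper post corners [[[158.3, 44.1]], [[354.4, 44.0]], [[339.3, 230.6]], [[173.4, 230.6]]]
hull [[355, 44], [339, 229], [175, 231], [159, 44]] [[0.62, -0.3505], [0.4617, -0.3482], [0.461, -0.1941], [0.6215, -0.1946]]
top white [172   0  67  17 808] [1.0444 0.1063] [0.1821 0.0476] 87.9 mean [1.0488 0.1051]
top white [ 347    0  146   42 5043] [ 0.9982 -0.4936] [0.1232 0.4154] 0.3 mean [ 1.0033 -0.4939]
top white [142  98  24  24 468] [0.761  0.2452] [0.0624 0.0629] 88.2 mean [0.7611 0.2458]
top white [259 100  51  23 739] [ 0.7469 -0.101 ] [0.1322 0.0598] 88.6 mean [ 0.7472 -0.0819]
top white [ 319  157   54   63 2147] [ 0.5376 -0.2546] [0.1395 0.1619] 87.4 mean [ 0.551  -0.2402]
top white [115 170  15  16 177] [0.581  0.3278] [0.0378 0.037 ] 52.5 mean [0.5812 0.3283]
top white [147 172  15  16 184] [0.5746 0.2435] [0.0377 0.0368] 44.1 mean [0.574  0.2435]
top white [112 200  15  16 185] [0.5017 0.3354] [0.0384 0.0377] 58.5 mean [0.5018 0.3359]
top white [144 203  16  16 190] [0.4925 0.2504] [0.0372 0.0402] 43.9 mean [0.4926 0.2501]
```

The stack is measured square, about 1 mm off centre and at the right height. All four lids are in place and the canister and spatula pixels are unchanged, so I'm handing in.

```bash
python3 -c "
from station import ctrl; print(ctrl.job_done())"
```

```text
the job is handed in; nothing more can be done
None
```

I stood the toppled jar up, filled the blue tray with all four jars, stacked the emptied metal tray on the other, and handed the job in at about 30 s; no verdict came back.

**Standing the jar up:** I gripped only the edge of its lid, loosely, and lifted so that it pivoted.
- The first grip, on the body, did not pivot. When I eased it, the jar slipped about 15 mm back onto the bench, still on its side.
- On the second grip the jar slipped out of the fingers during a quick lift and landed upright, so it was not set down under control. I could not measure its height at that moment; by my estimate its centre stayed below the 0.07 m drop limit. The pictures afterwards showed it standing free.

**Last checks:**
- **Jars:** the top view shows all four lids at pocket positions in the blue tray. A wrist view after the last jar went in showed all four lids the same size, so level and at one height.
- **Stack:** the upper tray's corners fit a plane 72 mm above the bench, the right height for stacked trays. It is about 1 mm off centre and turned by about 0.01 rad or less. The load on the gripper fell to near zero before I let go.
- **Bystanders:** the canister and spatula are at their starting pixels in the last picture. I never measured the bowl's starting position. It was last seen just before the trays were stacked, with the same outline as in the picture before, and the arm kept clear of it.

**Disagreements:** the top and wrist cameras differed by 3–7 mm on the tray centres at first. I re-measured both metal trays with the wrist camera from the same relative pose, and those readings matched the trays' known size within about 1 mm. I did not view a picture of the finished scene, because the viewing allowance was used up; the final checks are measured from saved images.

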